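# Snap the garage-door opener's control board onto its board supports

## Robot

A 7-joint arm with a two-finger parallel gripper is mounted at the origin on the work surface. World frame = base frame: x ahead of the robot, y to its left, z up, the work surface at z = 0. Lengths are in m, angles in degrees, forces in N, time in s.
With the tool pointing down it reaches from about 0.425 to 1.025 m from the base axis. Payload 3.6 kg.
Tool frame: the origin (TCP) lies midway between the tips of the shut fingers; the grasp point (between the pads) lies 19 mm behind it; z points along the fingers, y is the line along which they close (so a half turn about z gives the same grasp; the last joint's range is limited). The gripper opens to 85 mm and grips with 20 to 120 N. Pads are 22 mm wide; open, the fingers measure 114 mm over their backs; the gripper's body (76 mm by 85 mm) begins 54 mm behind the grasp point. The pads swing forward as they close: fully open they stand 13 mm farther back than shut.
Start: joints at [-82.649, 33.873, 2.773, 92.16, -1.908, 54.013, -1.931], TCP at [0.159, 0.707, 0.231] pointing down, gripper open.
Joint ranges: [-153.93, 153.93], [-27.13, 128.08], [-72.61, 78.16], [10.71, 143.7], [-87.88, 267.88], [4.46, 118.87], [-176.78, 176.78]. Speed limits (degrees/s): [147.25, 147.25, 180, 180, 180, 180, 180].

## Interface

Orientations are given as a 3x3 rotation matrix whose columns are the frame's x, y, z axes.
In Python, from workcell import sense, camera, hand_in, find_in gives the robot as it stands.
- The arm moves only by the shell command python3 -m inch 'ROWS'. ROWS is JSON, a list of rows, each a list of 7 numbers: the closure in counts, from 0 (fully open) to 255 (shut), then the shift along the tool's x, y, z in m, then the turn, a rotation vector about the tool's x, y, z in rad. A call has 1 to 20 rows; each row is the pose to reach, as a shift and turn from the pose commanded when the call began, along the tool's axes at that moment; what a row does not reach only later rows make up. A row lasts 1/10 s, in which the tool goes at most 50 mm and 8.59 degrees, less where a joint would pass 70% of its speed; a pose out of reach is approached as far as the arm can. A call with a gripper value outside its range is refused whole. The fingers move at their own pace and stop on an object; the grip force is fixed at half the most. Time passes only in rows, so rows that repeat a pose let the fingers close. It gives the time, the measured TCP pose, the force, the opening and the grip force at its end, in the units of the state.
- sense(): the state, without advancing time (a new reading comes with each control period).
- camera(name): name is "scene" or "side" or "wrist"; returns a dict with "img" (480x640x3 uint8, red, green, blue), "mtx" (3x3 intrinsics, pixels), "k1" (the pictures are not rectified: a ray, as slopes to the right and down, at radius r is drawn at 1 + k1 r^2 times it, then the intrinsics apply), "R" (3x3) and "t" (3): a world point X has camera coordinates R X + t; the wrist camera has in their place "tool_from_camera" (4x4, takes a point from camera to tool coordinates, whose origin is the TCP and whose axes are the flange's). Camera axes: x right, y down, z forward; pixel columns grow to the right and rows downward; lengths in m; the calibration is good to about 2 mm. A picture is of the moment at which its call begins: read the wrist's pose just before it. There is no depth.
- hand_in(): hands the job in; it is judged then, once.
Trained networks look in the newest picture that a camera, given by its name, has taken for a name from the list of things; names that differ only in an ending like _2 or _b are one class to them, and where a whole thing is asked for, a point or a joint stands for the part that bears it (a point fixed in the world has none). Each returns a list of dicts, best first, with "score" (0 to 1); they miss things now and then, are a little off and sometimes report something else, mostly with a low value. They report only what shows in the picture. A call takes as long as a camera call. They do not tell look-alikes from the thing itself.
- find_in(camera, query): "box" ([left, top, right, bottom] in pixels, round what is visible of it).
The state is a dict: "time": time; "joints": joint angles; "qd": joint speeds; "effort": joint torques, N m; "tcp_pos": TCP position; "orientation": TCP orientation; "contact_force": force on the tool from outside, world axes, zero at the start; "moment": the same for the moment, N m; "width": opening from 0.0 (shut) to 1.0 (fully open); "finger_force": force on a finger pad.
Only numpy, scipy, OpenCV 4.12 (cv2) and the standard library are available. Lean on these libraries where they do the work, as an engineer would, in place of code of your own. Each camera call takes 0.05 s, during which the arm holds its last target. There are 200 camera calls.

## Task

Fit the green control board into the open grey housing of the garage-door opener, terminal block at the end with the cable glands: set its holes on the tips of the four white barbed supports, let go, and press it down with the fingertips beside each one until all four have clicked through and the board sits fully home. The board cracks if it is pressed with more than 30 N. Leave everything else on the bench where it is.

Things in the scene. Friction and masses are not known exactly. Their poses are not given: they have to be found in the camera images.
- housing: Open grey base tray of a garage-door opener, fixed to the bench: 140 mm along its x, 200 mm along its y, walls 3 mm thick and 14 mm high; only the +y end wall is 36 mm high and carries three black cable glands. Origin under the floor's centre, z up. On the floor lies a dark steel mounting plate with four upright white barbed board supports, shoulders 16 mm and tips 29 mm above the bench.
- plate_mid (a point): Middle of the plate's travel, at the supports' shoulder height on the housing's centre (16 mm above its origin). The supports stand in a rectangle at (x, y) = (+-40, +-65) mm, housing axes, about the plate's centre. The plate is screwed tight through slots, centred along x, but anywhere within 15 mm of this point along the housing's y: that shift is not measured, find it by eye or by feel.
- shoulder (a point): One support: a 13 mm pillar with a flat shoulder, on it a 6.6 mm core that narrows from 7 mm up to a blunt 2.6 mm tip 13 mm up, and two spring barbs, towards the housing's +x and -x, that slope out to 12 mm across. The point is at shoulder height in the middle of the housing's far (+x) side. A tip enters a hole that is within about 2.5 mm of it; a board lying on the tips is 13 mm above the shoulders.
- board: Green control board, 100 mm along its x, 150 mm along its y, 2.4 mm thick, about 0.24 kg, at the start flat on a blue mat 4 mm thick. Origin at the centre of its underside, z up. Four 8 mm holes at own (x, y) = (+-40, +-65) mm. Green terminal block at the middle of the +y edge: it belongs at the housing's gland (+y) end, so that the two frames have the same heading when fitted.
- transformer (a point): Centre of the top of the transformer, the dark steel block in the middle of the board: 34 mm along the board's x, 40 mm along y, top 33.4 mm above the board's underside. Firmly fixed; the right place to hold the board, across its x (nothing stands beside it there). Relays (18 mm high) and capacitors (22 mm) stand in line with it along y, within 20 mm of the centre line.
- hole0 (a point): Centre of the board's hole at its +x, +y corner, on the underside. With the tips in its holes and no load the board hangs on the barbs, underside 8 mm above the shoulders.
- hole1 (a point): The same at the -x, +y corner. Pressed down beside a support the barbs yield at some 5 to 20 N (two supports may go together), the force drops, and the barbs spring out over the board once its underside is within 1.4 mm of the shoulder; there it stands solid and the force climbs steeply.
- hole2 (a point): The same at the -x, -y corner.
- hole3 (a point): The same at the +x, -y corner.
- press0 (a point): On the bare top face of the board beside hole0, at own (x, y) = (+36, +40) mm, 2.4 mm above the underside: a place to press with closed fingertips. The support's barbs stand clear of it by about 20 mm.
- press1 (a point): On the bare top face of the board beside hole1, at own (x, y) = (-36, +40) mm, 2.4 mm above the underside: a place to press with closed fingertips. The support's barbs stand clear of it by about 20 mm.
- press2 (a point): On the bare top face of the board beside hole2, at own (x, y) = (-36, -40) mm, 2.4 mm above the underside: a place to press with closed fingertips. The support's barbs stand clear of it by about 20 mm.
- press3 (a point): On the bare top face of the board beside hole3, at own (x, y) = (+36, -40) mm, 2.4 mm above the underside: a place to press with closed fingertips. The support's barbs stand clear of it by about 20 mm.
- can: Crushed aluminium can, 69 mm across, 29 mm high. Origin under its centre. Not to be disturbed.
- bottle: Empty green glass bottle, 62 mm across, 231 mm high, standing. Origin under its centre. Not to be disturbed.
- tub: White plastic yoghurt tub, 100 mm across the rim, 104 mm high. Origin under its centre. Not to be disturbed.
- tin: Open steel tin, 76 mm across, 109 mm high. Origin under its centre. Not to be disturbed.
- cover: Grey cover of the housing, 140 x 200 mm, 45 mm high, lying mouth down. Origin under its centre. Not to be disturbed.
- screwdriver: Screwdriver 200 mm long, lying on the bench. Origin on its underside. Not to be disturbed.
Not all that is in view belongs to the job. What is shaped like the board but orange, red or yellow is not meant.

How it is judged:
By the outcome, as a careful person would: the job done as asked, in the order asked, and still so for the second after the job is handed in, with the robot touching nothing.
It also fails if it takes over 67 s, if anything falls off the work surface, if the arm or the gripper's body presses on something with over 40 N, if the wrist force passes 120 N, or if a joint passes its speed limit or range.

## Working session

There is one attempt and no reset: what is moved stays moved. The work goes in short steps, Python scripts to look and compute and a shell command to move; the robot and the scene stay as the last step left them, time stands still between calls to the robot, and variables do not carry over. Pictures are saved under pics/ and viewed, at most 10 in all, crops included, and the job is handed in when it is done.

```bash
mkdir -p pics; ls; cat > h.py <<'E'
import numpy as np, cv2
from workcell import sense, camera, find_in
def ray(c,px,s=None):
    # returns origin, dir in world
    k=c["k1"];m=c["mtx"]
    d=np.array([(px[0]-m[0][2])/m[0][0],(px[1]-m[1][2])/m[1][1]])
    u=d.copy()
    for _ in range(30): u=d/(1+k*(u@u))
    v=np.array([u[0],u[1],1.])
    if "R" in c:
        R=np.array(c["R"]);t=np.array(c["t"]);return -R.T@t,R.T@v
    T=np.array(c["tool_from_camera"]);O=np.array(s["orientation"])
    return O@T[:3,3]+np.array(s["tcp_pos"]),O@T[:3,:3]@v
def at(c,px,z,s=None):
    o,d=ray(c,px,s);return o+d*(z-o[2])/d[2]
def proj(c,X,s=None):
    X=np.array(X,float)
    if "R" in c: p=np.array(c["R"])@X+np.array(c["t"])
    else:
        T=np.array(c["tool_from_camera"]);O=np.array(s["orientation"])
        p=T[:3,:3].T@(O.T@(X-np.array(s["tcp_pos"]))-T[:3,3])
    u=p[:2]/p[2];u=u*(1+c["k1"]*(u@u));m=c["mtx"]
    return np.array([m[0][0]*u[0]+m[0][2],m[1][1]*u[1]+m[1][2]])
def save(n,im): cv2.imwrite("pics/"+n+".png",im[:,:,::-1])
E
python3 - <<'E'
from h import *
s=sense();print(s)
for n in("scene","side"):
    c=camera(n);save(n+"0",c["img"]);print(n,c["mtx"],c["k1"],-np.array(c["R"]).T@np.array(c["t"]))
    for q in("board","housing","transformer","cover","can","bottle","tub","tin","screwdriver","hole0","shoulder"):
        print(q,[(np.round(b["box"]).astype(int).tolist(),round(b["score"],2)) for b in find_in(n,q)][:4])
E
```

```text
pics
{'time': 0.0, 'joints': array([-82.64876871,  33.92718938,   2.76803717,  92.23659426,
        -1.90850844,  54.0122725 ,  -1.93191273]), 'qd': array([-0.03388836,  0.00488455, -0.07280362, -0.03302193,  0.06047687,
       -0.03010103, -0.07565808]), 'effort': array([ 3.68776973e-04, -5.48690915e+01,  1.54661380e+00, -1.98120028e+01,
        9.32400464e-03,  9.03798704e-03, -1.08194062e-06]), 'tcp_pos': array([0.15930785, 0.7064299 , 0.23012163]), 'orientation': array([[-9.75512656e-01,  2.19942989e-01, -3.73614104e-04],
       [ 2.19943269e-01,  9.75510100e-01, -2.23656548e-03],
       [-1.27452563e-04, -2.26397184e-03, -9.99997429e-01]]), 'contact_force': array([-0.26664488, -0.26781152, -0.33885194]), 'moment': array([ 0.03995568, -0.00028849, -0.02872202]), 'finger_force': 0.0, 'width': 0.9968703211827391}
scene [[478.51400978   0.         322.66717958]
 [  0.         478.51400978 237.2776626 ]
 [  0.           0.           1.        ]] -0.05265613265616328 [ 1.38094817 -0.02227782  1.14183763]
board [([231, 174, 277, 218], 0.9), ([164, 293, 212, 348], 0.82), ([203, 240, 254
[... 1017 characters left out ...]
2, 446, 302], 0.68), ([394, 202, 451, 227], 0.62)]
housing [([288, 250, 353, 320], 0.94)]
transformer [([378, 254, 450, 301], 0.97), ([268, 155, 320, 184], 0.86), ([330, 180, 366, 208], 0.65), ([397, 200, 457, 226], 0.65)]
cover [([335, 363, 429, 480], 0.74), ([330, 180, 364, 207], 0.18)]
can [([246, 233, 271, 257], 0.9)]
bottle [([242, 288, 283, 392], 0.92)]
tub [([416, 137, 444, 174], 0.58)]
tin [([336, 131, 360, 171], 0.84)]
screwdriver [([330, 182, 365, 206], 0.68), ([242, 189, 298, 204], 0.56)]
hole0 [([377, 252, 446, 300], 0.82), ([331, 180, 366, 206], 0.68), ([397, 202, 456, 227], 0.66), ([270, 162, 316, 184], 0.65)]
shoulder [([289, 251, 352, 319], 0.8), ([337, 130, 360, 170], 0.36)]
```

```bash
python3 - <<'E'
from h import *
a=cv2.imread("pics/scene0.png")[150:375,110:540]
cv2.imwrite("pics/scene0c.png",cv2.resize(a,(800,419),interpolation=cv2.INTER_CUBIC))
c=camera("scene")
for n,p in dict(A=(254,196),B=(188,320),C=(229,256),D=(342,196),hous=(376,245)).items(): print(n,at(c,p,0.02))
E
```

```text
A [ 0.36480824 -0.1738763   0.02      ]
B [ 0.78739178 -0.33638855  0.02      ]
C [ 0.59003584 -0.23987347  0.02      ]
D [0.38224902 0.10182291 0.02      ]
hous [0.57768361 0.18366808 0.02      ]
```

View pics/scene0c.png

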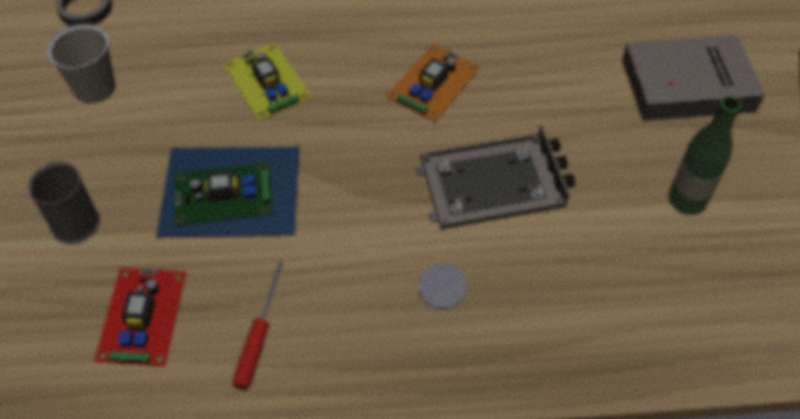

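The list of look-alikes, by full-picture pixel: yellow board (254,196), orange (342,196), red (188,320), green on the blue mat (229,256). The green one is meant. Its terminal block is at the world +y end, and the housing (376,245) has its glands at +y too.

```bash
cat >> h.py <<'E'
def rel(X):
    s=sense();O=np.array(s["orientation"]);return np.round(O.T@(np.array(X)-s["tcp_pos"]),4)
E
python3 - <<'E'
from h import *
c=camera("wrist");print(np.round(c["tool_from_camera"],3),c["mtx"],c["k1"])
print(rel([.57,.18,.36]))
c=camera("scene");im=c["img"];save("g",cv2.resize(im[225:285,190:290],(800,480),interpolation=cv2.INTER_CUBIC))
print("bottle",at(c,(482,263),0),"cover",at(c,(484,192),.02),"can",at(c,(348,305),0))
E
```

```text
[[ 0.    -0.948 -0.318  0.082]
 [ 1.    -0.     0.001  0.   ]
 [-0.001 -0.318  0.948 -0.143]
 [ 0.     0.     0.     1.   ]] [[417.47372851   0.         314.62493825]
 [  0.         417.47372851 240.54401241]
 [  0.           0.           1.        ]] -0.07556126277346026
[-0.5164 -0.424  -0.1287]
bottle [0.64649237 0.48513178 0.        ] cover [0.39248328 0.55435483 0.02      ] can [7.57632355e-01 8.59739427e-02 2.22044605e-16]
```

View pics/g.png

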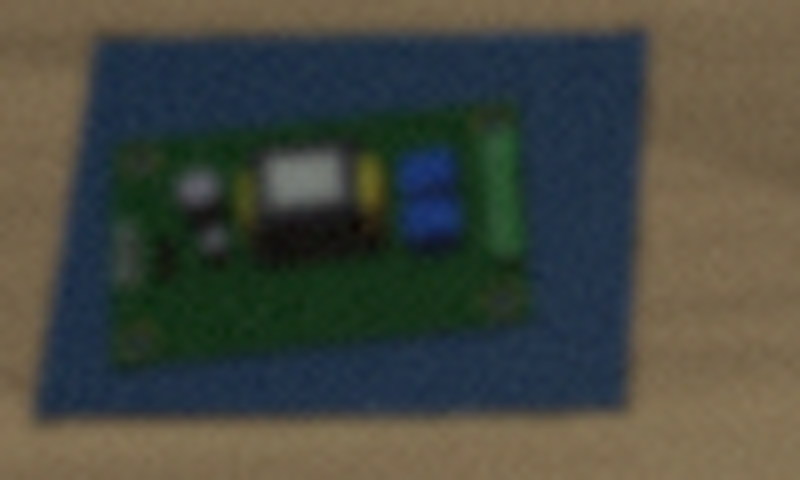

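The close crop shows the green board on the blue mat. Its transformer is at crop (305,195) and its terminal block is at the right end (500,190). The first move goes over the housing.

```bash
python3 - <<'E'
from h import *
print(rel([.575,.235,.27]))
E
python3 -m inch '[[0,-0.5094,-0.3685,-0.0396,0,0,1.35],[0,-0.5094,-0.3685,-0.0396,0,0,1.35],[0,-0.5094,-0.3685,-0.0396,0,0,1.35],[0,-0.5094,-0.3685,-0.0396,0,0,1.35],[0,-0.5094,-0.3685,-0.0396,0,0,1.35],[0,-0.5094,-0.3685,-0.0396,0,0,1.35],[0,-0.5094,-0.3685,-0.0396,0,0,1.35],[0,-0.5094,-0.3685,-0.0396,0,0,1.35],[0,-0.5094,-0.3685,-0.0396,0,0,1.35],[0,-0.5094,-0.3685,-0.0396,0,0,1.35],[0,-0.5094,-0.3685,-0.0396,0,0,1.35],[0,-0.5094,-0.3685,-0.0396,0,0,1.35],[0,-0.5094,-0.3685,-0.0396,0,0,1.35],[0,-0.5094,-0.3685,-0.0396,0,0,1.35],[0,-0.5094,-0.3685,-0.0396,0,0,1.35],[0,-0.5094,-0.3685,-0.0396,0,0,1.35]]'
python3 - <<'E'
from h import *
s=sense();c=camera("wrist");save("w1",c["img"]);print(s["tcp_pos"],s["orientation"]);np.save("w1s",dict(s=s,c=c),allow_pickle=True)
for q in ("housing","shoulder"):print(q,[(np.round(b["box"]).astype(int).tolist(),round(b["score"],2)) for b in find_in("wrist",q)][:6])
E
```

```text
[-0.5092 -0.3693 -0.0387]
time: 2.95
tcp_pos: [0.5743, 0.2374, 0.2706]
orientation: [[-0.001, 1.0, -0.001], [1.0, 0.001, 0.001], [0.001, -0.001, -1.0]]
contact_force: [-0.1, 1.1, -0.1]
width: 1.0
finger_force: 0.0
[0.57430149 0.23735821 0.27057772] [[-1.31719670e-03  9.99998382e-01 -1.22481588e-03]
 [ 9.99998784e-01  1.31821769e-03  8.33156218e-04]
 [ 8.34769444e-04 -1.22371696e-03 -9.99998903e-01]]
housing []
shoulder [([219, 114, 392, 342], 0.86)]
```

View pics/w1.png

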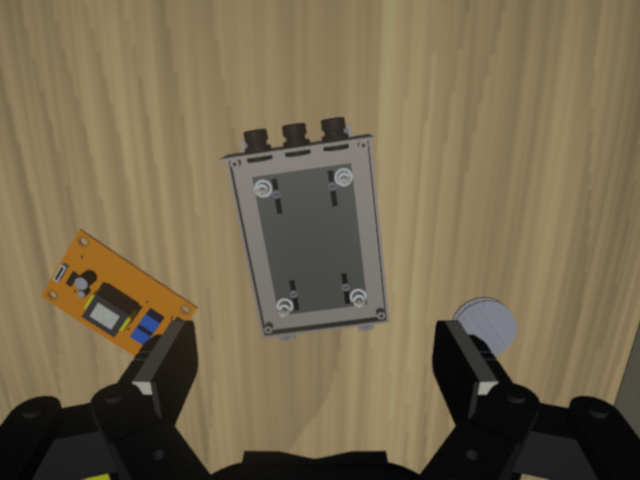

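The picture shows the housing with its glands up (world +y). The four supports are at (263,188), (344,176), (285,306) and (359,297). Next I refine them.

```bash
python3 - <<'E'
from h import *
d=np.load("w1s.npy",allow_pickle=True).item();s,c=d["s"],d["c"];im=c["img"]
P=[(344,176),(263,188),(285,306),(359,297)]
t=[cv2.resize(im[y-14:y+14,x-14:x+14],(300,300),interpolation=cv2.INTER_CUBIC) for x,y in [(344,180),(263,190),(285,304),(359,296)]]
save("sup",np.vstack([np.hstack([t[1],t[0]]),np.hstack([t[2],t[3]])]))
for z in(.016,.029):
  X=np.array([at(c,p,z,s) for p in P])
  print(z,np.round(X[:,:2],4).tolist(),X.mean(0),[np.linalg.norm(X[i]-X[(i+1)%4]).round(4) for i in range(4)])
E
```

```text
0.016 [[0.6018, 0.2518], [0.5239, 0.24], [0.5424, 0.1134], [0.6206, 0.1241]] [0.57215913 0.18232673 0.016     ] [np.float64(0.0788), np.float64(0.128), np.float64(0.0789), np.float64(0.1291)]
0.029 [[0.6008, 0.254], [0.5255, 0.2426], [0.5435, 0.1201], [0.6191, 0.1305]] [0.57221932 0.18680698 0.029     ] [np.float64(0.0762), np.float64(0.1238), np.float64(0.0763), np.float64(0.1248)]
```

View pics/sup.png

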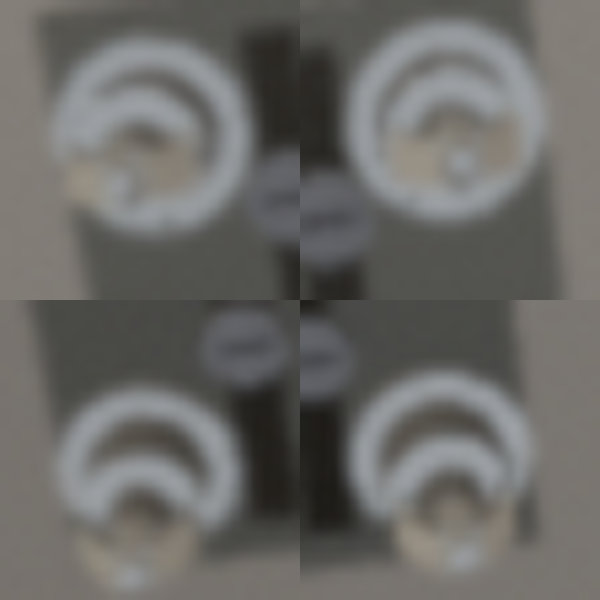

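Each ring is the shoulder outline (z = 16 mm) and each bright dot below it is a tip (z = 29 mm). I fit both, then move on to look at the board.

```bash
cat >> h.py <<'E'
def fit(X,L):
    # planar rigid fit X=R(th)L+c, returns c,th(deg),residuals
    X=np.array(X)[:,:2];L=np.array(L)
    l=L-L.mean(0);x=X-X.mean(0)
    th=np.arctan2((l[:,0]*x[:,1]-l[:,1]*x[:,0]).sum(),(l*x).sum())
    R=np.array([[np.cos(th),-np.sin(th)],[np.sin(th),np.cos(th)]])
    c=X.mean(0)-R@L.mean(0);return c,np.degrees(th),X-(L@R.T+c)
Q=np.array([[40,65],[-40,65],[-40,-65],[40,-65]])/1000
E
python3 - <<'E'
from h import *
d=np.load("w1s.npy",allow_pickle=True).item();s,c=d["s"],d["c"]
S=[(343.4,176.7),(262.9,188.3),(284.6,306.4),(357.6,296.8)];T=[(344.6,181),(259.9,192.9),(282.9,315.4),(359.7,305.5)]
for p,z in((S,.016),(T,.029)):
    print(fit([at(c,q,z,s) for q in p],Q))
print(rel([.59,-.185,.27]))
E
```

```text
(array([0.57151232, 0.1820239 ]), np.float64(8.185158544656264), array([[-0.0006572 , -0.00095476],
       [ 0.00108854, -0.00091107],
       [ 0.00082484,  0.00092147],
       [-0.00125618,  0.00094436]]))
(array([0.57127951, 0.17934134]), np.float64(8.240640969158225), array([[-4.45556871e-05, -8.36767811e-05],
       [ 4.83871519e-05,  5.03485234e-05],
       [ 3.53256249e-05, -3.66072754e-05],
       [-3.91570897e-05,  6.99355330e-05]]))
[-0.4225  0.0148  0.0005]
```

```bash
python3 -m inch '[[0,-0.4224,0.016,0,0,0,0.05],[0,-0.4224,0.016,0,0,0,0.05],[0,-0.4224,0.016,0,0,0,0.05],[0,-0.4224,0.016,0,0,0,0.05],[0,-0.4224,0.016,0,0,0,0.05],[0,-0.4224,0.016,0,0,0,0.05],[0,-0.4224,0.016,0,0,0,0.05],[0,-0.4224,0.016,0,0,0,0.05],[0,-0.4224,0.016,0,0,0,0.05],[0,-0.4224,0.016,0,0,0,0.05],[0,-0.4224,0.016,0,0,0,0.05],[0,-0.4224,0.016,0,0,0,0.05]]'
python3 - <<'E'
from h import *
s=sense();c=camera("wrist");save("w2",c["img"]);print(s["tcp_pos"],s["orientation"]);np.save("w2s",dict(s=s,c=c),allow_pickle=True)
for q in ("board","transformer","hole0","press0"):print(q,[(np.round(b["box"]).astype(int).tolist(),round(b["score"],2)) for b in find_in("wrist",q)][:6])
E
```

```text
time: 4.3
tcp_pos: [0.5913, -0.1839, 0.2706]
orientation: [[0.047, 0.999, -0.0], [0.999, -0.047, 0.002], [0.002, -0.001, -1.0]]
contact_force: [-0.5, 0.2, 0.3]
width: 1.0
finger_force: 0.0
[ 0.59134746 -0.18392857  0.27055941] [[ 4.73500964e-02  9.98878236e-01 -4.86856048e-04]
 [ 9.98877048e-01 -4.73492404e-02  1.64065011e-03]
 [ 1.61575743e-03 -5.63994274e-04 -9.99998536e-01]]
board [([0, 116, 146, 265], 0.83), ([410, 276, 555, 366], 0.71), ([236, 167, 351, 312], 0.7)]
transformer [([0, 114, 150, 266], 0.92), ([412, 280, 555, 367], 0.66)]
hole0 [([237, 164, 350, 314], 0.86), ([408, 280, 556, 367], 0.84), ([0, 113, 150, 270], 0.69)]
press0 [([236, 170, 352, 313], 0.95), ([0, 114, 148, 266], 0.8), ([410, 278, 557, 363], 0.61)]
```

View pics/w2.png

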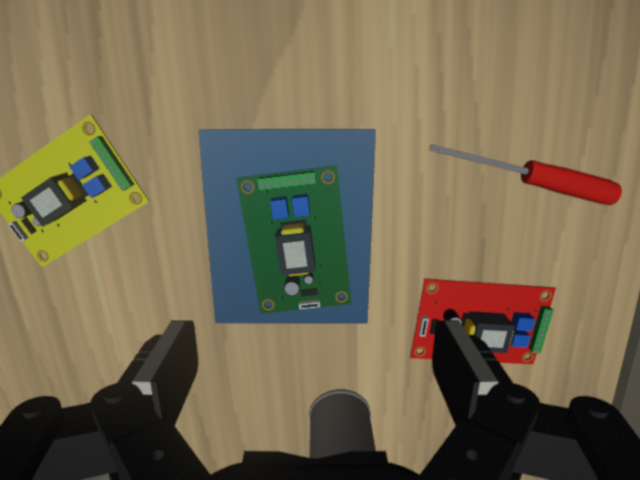

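The picture shows the green board on the mat. Its holes are at (328,177), (248,187), (268,305) and (341,297), its transformer top is at (295,253), and its terminal block is at the top (world +y).

```bash
python3 - <<'E'
from h import *
d=np.load("w2s.npy",allow_pickle=True).item();s,c=d["s"],d["c"];im=c["img"].astype(int)
P=[]
for x,y in[(328,177),(248,187),(268,305),(341,297)]:
    w=im[y-9:y+10,x-9:x+10];m=(w[:,:,0]>w[:,:,1]*.85)
    m=m.astype(np.uint8)
    n,l,st,ce=cv2.connectedComponentsWithStats(m);i=1+np.argmax(st[1:,4])
    pts=np.argwhere(l==i)[:,::-1].astype(np.float32)
    (cx,cy),r=cv2.minEnclosingCircle(pts)
    bb=st[i];P.append((x-9+bb[0]+(bb[2]-1)/2,y-9+bb[1]+(bb[3]-1)/2));print(P[-1],r,bb[2:4],(x-9+cx,y-9+cy))
print(fit([at(c,p,.0064,s) for p in P],Q))
print("transf top",at(c,(295,253),.0374,s))
print("tin",at(c,(340,398),.109,s),at(c,(300,256),.0374,s))
a=camera("scene");print("tin scene",[at(a,(x,y),.109) for x,y in((147,248),)])
E
```

```text
(np.float64(327.5), np.float64(176.5)) 6.9552226066589355 [14 14] (327.6428575515747, 176.8214282989502)
(np.float64(247.5), np.float64(186.5)) 7.015268325805664 [14 14] (247.1969699859619, 186.28787899017334)
(np.float64(268.0), np.float64(304.5)) 6.270068168640137 [13 12] (267.75, 304.5)
(np.float64(341.0), np.float64(296.5)) 6.32868766784668 [13 12] (341.0714282989502, 296.2142858505249)
(array([ 0.56921504, -0.24020541]), np.float64(4.256571568465925), array([[-0.00022246,  0.0003237 ],
       [ 0.00024945,  0.00017242],
       [ 0.00017512, -0.00024468],
       [-0.00020211, -0.00025144]]))
transf top [ 0.56945541 -0.23890162  0.0374    ]
tin [ 0.60559394 -0.3520187   0.109     ] [ 0.57406636 -0.24219106  0.0374    ]
tin scene [array([ 0.61317607, -0.44405466,  0.109     ])]
```

```bash
python3 -c "
from h import *
print(rel([.5692,-.2402,.010]))"
```

```text
[-0.0557 -0.0192  0.2609]
```

```bash
python3 -m inch '[[0,-0.0557,-0.0192,0.06,0,0,-0.1216],[0,-0.0557,-0.0192,0.1,0,0,-0.1216],[0,-0.0557,-0.0192,0.14,0,0,-0.1216],[0,-0.0557,-0.0192,0.18,0,0,-0.1216],[0,-0.0557,-0.0192,0.21,0,0,-0.1216],[0,-0.0557,-0.0192,0.235,0,0,-0.1216],[0,-0.0557,-0.0192,0.25,0,0,-0.1216],[0,-0.0557,-0.0192,0.258,0,0,-0.1216],[0,-0.0557,-0.0192,0.2609,0,0,-0.1216],[0,-0.0557,-0.0192,0.2609,0,0,-0.1216],[120,-0.0557,-0.0192,0.2609,0,0,-0.1216],[255,-0.0557,-0.0192,0.2609,0,0,-0.1216],[255,-0.0557,-0.0192,0.2609,0,0,-0.1216],[255,-0.0557,-0.0192,0.2609,0,0,-0.1216],[255,-0.0557,-0.0192,0.2609,0,0,-0.1216],[255,-0.0557,-0.0192,0.2609,0,0,-0.1216],[255,-0.0557,-0.0192,0.2609,0,0,-0.1216],[255,-0.0557,-0.0192,0.2609,0,0,-0.1216],[255,-0.0557,-0.0192,0.2609,0,0,-0.1216]]'
```

```text
time: 6.5
tcp_pos: [0.5696, -0.2417, 0.0108]
orientation: [[-0.071, 0.998, 0.001], [0.998, 0.071, -0.0], [-0.001, 0.001, -1.0]]
contact_force: [-1.1, 0.5, 5.5]
width: 0.385
finger_force: 62.5
```

```bash
python3 -c "
from h import *
print(rel([.5713,.1793,.13]))"
```

```text
[ 0.4198  0.0315 -0.1193]
```

```bash
python3 -m inch '[[255,0,0,-0.01,0,0,0],[255,0,0,-0.03,0,0,0],[255,0,0,-0.06,0,0,0],[255,0.02,0.0015,-0.09,0,0,0],[255,0.06,0.0045,-0.12,0,0,-0.01],[255,0.1,0.0075,-0.12,0,0,-0.02],[255,0.14,0.0105,-0.12,0,0,-0.03],[255,0.18,0.0135,-0.12,0,0,-0.04],[255,0.22,0.0165,-0.12,0,0,-0.05],[255,0.26,0.0195,-0.12,0,0,-0.06],[255,0.3,0.0225,-0.12,0,0,-0.0695],[255,0.34,0.0255,-0.12,0,0,-0.0695],[255,0.38,0.0285,-0.12,0,0,-0.0695],[255,0.4,0.0305,-0.12,0,0,-0.0695],[255,0.412,0.0315,-0.12,0,0,-0.0695],[255,0.4198,0.0315,-0.12,0,0,-0.0695],[255,0.4198,0.0315,-0.12,0,0,-0.0695],[255,0.4198,0.0315,-0.12,0,0,-0.0695],[255,0.4198,0.0315,-0.12,0,0,-0.0695]]'
python3 - <<'E'
from h import *
s=sense();c=camera("wrist");save("w3",c["img"]);print(s["tcp_pos"],s["orientation"],s["width"]);np.save("w3s",dict(s=s,c=c),allow_pickle=True)
E
```

```text
time: 8.4
tcp_pos: [0.5708, 0.1774, 0.1301]
orientation: [[-0.137, 0.991, -0.0], [0.991, 0.137, -0.001], [-0.001, -0.0, -1.0]]
contact_force: [0.5, 0.2, -2.4]
width: 0.392
finger_force: 61.5
[0.57083207 0.17742443 0.13013218] [[-1.36751864e-01  9.90605334e-01 -2.37479552e-05]
 [ 9.90604798e-01  1.36751765e-01 -1.04304919e-03]
 [-1.03000251e-03 -1.66163759e-04 -9.99999456e-01]] 0.39163299770694865
```

View pics/w3.png

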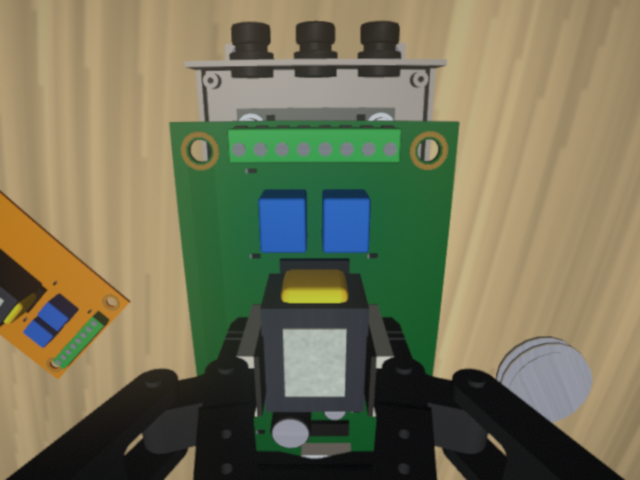

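The board is held level with its +y holes at (200,151) and (429,151). The far supports just show behind its edge at (250,118) and (380,118). I measure its pose in the hand.

```bash
python3 - <<'E'
from h import *
from scipy.optimize import least_squares as LS
d=np.load("w3s.npy",allow_pickle=True).item();s,c=d["s"],d["c"];im=c["img"].astype(int)
P=[]
for x,y in[(429,151),(200,151)]:
    w=im[y-25:y+26,x-25:x+26];m=((w[:,:,0]>w[:,:,1]*.95)).astype(np.uint8)
    n,l,st,ce=cv2.connectedComponentsWithStats(m);i=1+np.argmax(st[1:,4]);b=st[i]
    P.append((x-25+b[0]+(b[2]-1)/2,y-25+b[1]+(b[3]-1)/2));print(P[-1],b)
# board outline: fit left/right/top edges of green
g=(im[:,:,1]>im[:,:,0]*1.5)&(im[:,:,1]>im[:,:,2]*1.3)
L=[];Rr=[]
for y in range(128,300,8):
    xs=np.where(g[y,150:480])[0]+150; L.append((xs.min()-.5,y)); Rr.append((xs.max()+.5,y))
Tp=[(x,np.where(g[100:200,x])[0].min()+100-.5) for x in range(180,450,10)]
def res(p):
    x0,y0,th,z,tx=p # in world, board heading th deg, height top face z, tilt slope along board y
    a=np.radians(th);R=np.array([[np.cos(a),-np.sin(a)],[np.sin(a),np.cos(a)]])
    W=lambda u,v:np.r_[R@[u,v]+[x0,y0],z+tx*v]
    r=[]
    for q,(u,v) in zip(P,[(.04,.065),(-.04,.065)]): r+=list(3*(proj(c,W(u,v),s)-q))
    def line(A,B,pts):
        A=proj(c,A,s);B=proj(c,B,s);n=np.array([-(B-A)[1],(B-A)[0]]);n/=np.linalg.norm(n)
        return list((np.array(pts)-A)@n)
    r+=line(W(-.05,-.01),W(-.05,.072),L)+line(W(.05,-.01),W(.05,.072),Rr)+line(W(-.04,.075),W(.04,.075),Tp)
    return np.array(r)
for fx in (0,1):
    f=(lambda p:res(np.r_[p,0])) if fx==0 else res
    o=LS(f,[.571,.178,8.2,.125]+[0]*fx,x_scale=[.01,.01,1,.01]+[.01]*fx,loss="soft_l1")
    print(np.round(o.x,4),o.cost,np.round(o.fun[:4],2),np.abs(o.fun).max())
E
```

```text
(np.float64(428.5), np.float64(150.0)) [  6   5  38  39 563]
(np.float64(199.5), np.float64(150.5)) [  6   6  38  38 532]
[0.5703 0.1784 8.002  0.125 ] 9.96417221687079 [-1.61  0.29  1.52  0.43] 1.609470366257085
[ 5.7030e-01  1.7840e-01  8.0019e+00  1.2510e-01 -5.0000e-04] 9.962861358136179 [-1.63  0.29  1.54  0.43] 1.6324491063443816
```

```bash
python3 -c "
from h import *
s=sense();print(rel(s['tcp_pos']+np.array([.001,.0009,-.0881])))"
```

```text
[0.0008 0.0011 0.0881]
```

```bash
python3 -m inch '[[255,0.0008,0.0011,0.02,0,0,-0.0042],[255,0.0008,0.0011,0.04,0,0,-0.0042],[255,0.0008,0.0011,0.06,0,0,-0.0042],[255,0.0008,0.0011,0.075,0,0,-0.0042],[255,0.0008,0.0011,0.084,0,0,-0.0042],[255,0.0008,0.0011,0.088,0,0,-0.0042],[255,0.0008,0.0011,0.088,0,0,-0.0042],[255,0.0008,0.0011,0.088,0,0,-0.0042]]'
python3 - <<'E'
from h import *
s=sense();c=camera("wrist");np.save("w4s",dict(s=s,c=c),allow_pickle=True);im=c["img"]
t=[cv2.resize(im[y-30:y+30,x-30:x+30],(400,400),interpolation=cv2.INTER_CUBIC) for x,y in[(200,151),(429,151)]]
save("w4",np.hstack(t))
print(s["tcp_pos"])
p=s["tcp_pos"]
for u,v in Q[:2]:
    a=np.radians(8.24);X=[.5713+u*np.cos(a)-v*np.sin(a),.1793+u*np.sin(a)+v*np.cos(a)]
    print("expected tip px",proj(c,X+[.029],s),"hole px",proj(c,X+[.0369],s))
E
```

```text
time: 9.25
tcp_pos: [0.5724, 0.1806, 0.0426]
orientation: [[-0.144, 0.99, 0.001], [0.99, 0.144, 0.0], [0.0, 0.001, -1.0]]
contact_force: [-0.3, 1.2, -3.3]
width: 0.392
finger_force: 61.5
[0.57235116 0.18056295 0.04262761]
expected tip px [419.64786028 153.52275737] hole px [425.01643439 156.18180369]
expected tip px [204.5822909  153.50736394] hole px [199.02845627 156.16824011]
```

View pics/w4.png

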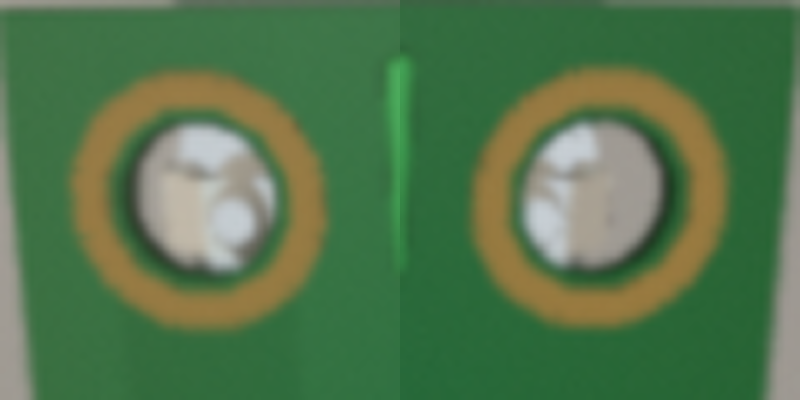

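```bash
python3 - <<'E'
from h import *
d=np.load("w4s.npy",allow_pickle=True).item();s,c=d["s"],d["c"]
for z in(.0365,.0375,.0385):
  H=np.array([at(c,p,z,s) for p in((428.6,150.3),(199.6,150.6))]);T=np.array([at(c,p,.029,s) for p in((420.3,153.3),(204.4,153.6))])
  h,t=fit(H,Q[:2]),fit(T,Q[:2]); print(h[0],h[1],np.linalg.norm(H[0]-H[1]),t[0],t[1],np.linalg.norm(T[0]-T[1]))
O=np.array(s["orientation"]);print(O.T@np.r_[t[0]-h[0],0], sense()["tcp_pos"])
E
```

```text
[0.5718483  0.18136762] 8.32777724787733 0.08098070960032873 [0.57147388 0.17935083] 8.324086290705518 0.0803101214681745
[0.57183228 0.18147519] 8.327777247877357 0.08043647859278642 [0.57147388 0.17935083] 8.324086290705518 0.0803101214681745
[0.57181627 0.18158276] 8.327777247877332 0.07989224758524423 [0.57147388 0.17935083] 8.324086290705518 0.0803101214681745
[-2.15962604e-03 -6.59355324e-04 -1.07044525e-06] [0.57240034 0.18069607 0.04276794]
```

```bash
python3 -m inch '[[255,-0.0021,-0.0004,0,0,0,0],[255,-0.0021,-0.0004,0.002,0,0,0],[255,-0.0021,-0.0004,0.004,0,0,0],[255,-0.0021,-0.0004,0.006,0,0,0],[255,-0.0021,-0.0004,0.008,0,0,0],[255,-0.0021,-0.0004,0.0095,0,0,0],[255,-0.0021,-0.0004,0.0095,0,0,0]]'
python3 - <<'E'
from h import *
s=sense();c=camera("wrist");np.save("w5s",dict(s=s,c=c),allow_pickle=True);im=c["img"]
t=[cv2.resize(im[y-30:y+30,x-30:x+30],(400,400),interpolation=cv2.INTER_CUBIC) for x,y in[(200,151),(429,151)]]
save("w5",np.hstack(t))
E
```

```text
time: 10.0
tcp_pos: [0.5714, 0.1784, 0.0322]
orientation: [[-0.144, 0.99, -0.001], [0.99, 0.144, -0.0], [-0.0, -0.001, -1.0]]
contact_force: [0.0, -0.5, -3.2]
width: 0.385
finger_force: 61.4
```

View pics/w5.png

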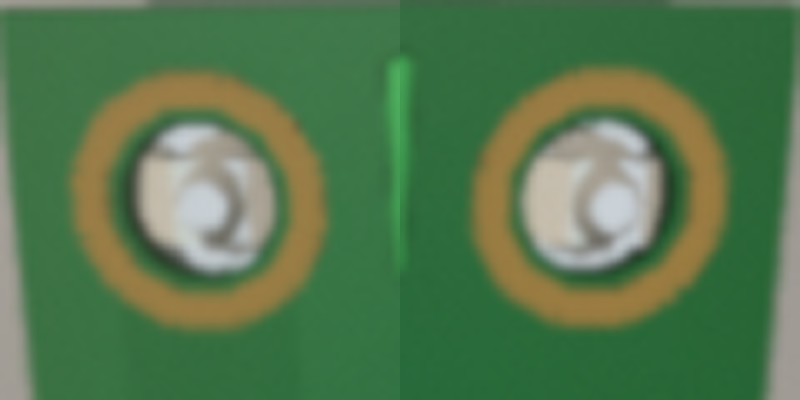

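The tips sit centred in both holes, at tile positions (205,205) and (610,205). I go down a touch more until the barbs take load.

```bash
python3 -m inch '[[255,0,0,0.001,0,0,0],[255,0,0,0.002,0,0,0],[255,0,0,0.002,0,0,0]]'
```

```text
time: 10.35
tcp_pos: [0.5718, 0.1785, 0.0308]
orientation: [[-0.143, 0.99, 0.0], [0.99, 0.143, 0.0], [0.0, 0.0, -1.0]]
contact_force: [-0.1, 0.5, -0.2]
width: 0.388
finger_force: 61.9
```

```bash
python3 -m inch '[[80,0,0,0,0,0,0],[40,0,0,0,0,0,0],[0,0,0,0,0,0,0],[0,0,0,0,0,0,0],[0,0,0,-0.02,0,0,0],[0,0,0,-0.06,0,0,0],[0,0,0,-0.1,0,0,0],[0,0.01,0,-0.14,0,0,0],[0,0.03,0,-0.17,0,0,0],[0,0.04,0,-0.17,0,0,0],[0,0.04,0,-0.17,0,0,0],[0,0.04,0,-0.17,0,0,0]]'
python3 - <<'E'
from h import *
s=sense();c=camera("wrist");np.save("w6s",dict(s=s,c=c),allow_pickle=True)
save("w6",cv2.resize(c["img"][80:360,180:440],(743,800))[:600] if 0 else cv2.resize(c["img"][90:350,170:470],(690,598)));print(s["tcp_pos"])
P=[];im=c["img"].astype(int)
for u,v in Q:
    a=np.radians(8.3);X=[.5714+u*np.cos(a)-v*np.sin(a),.1793+u*np.sin(a)+v*np.cos(a)]
    x,y=np.round(proj(c,X+[.0264],s)).astype(int);w=im[y-14:y+15,x-14:x+15];m=((w[:,:,0]>w[:,:,1]*.95)).astype(np.uint8)
    n,l,st,ce=cv2.connectedComponentsWithStats(m);i=1+np.argmax(st[1:,4]);b=st[i]
    P.append((x-14+b[0]+(b[2]-1)/2,y-14+b[1]+(b[3]-1)/2));print((x,y),P[-1],b)
for z in(.0264,.030): print(z,fit([at(c,p,z,s) for p in P],Q))
E
```

```text
time: 11.55
tcp_pos: [0.5648, 0.2175, 0.1993]
orientation: [[-0.144, 0.99, -0.002], [0.99, 0.144, -0.001], [-0.001, -0.002, -1.0]]
contact_force: [0.4, -0.3, -0.5]
width: 0.999
finger_force: 0.0
[0.56475116 0.21754502 0.19932945]
(np.int64(369), np.int64(178)) (np.float64(369.5), np.float64(178.0)) [  6   6  18  17 187]
(np.int64(264), np.int64(178)) (np.float64(264.0), np.float64(178.0)) [  6   6  17  17 188]
(np.int64(270), np.int64(329)) (np.float64(270.0), np.float64(329.0)) [  0   0  29  29 202]
(np.int64(363), np.int64(329)) (np.float64(363.0), np.float64(329.0)) [  0   0  29  29 188]
0.0264 (array([0.57130989, 0.17924908]), np.float64(8.320881965364991), array([[ 1.12515816e-04,  3.70508879e-04],
       [-1.82405943e-04,  3.04559436e-04],
       [-5.66905307e-05, -3.86398673e-04],
       [ 1.26580658e-04, -2.88669643e-04]]))
0.03 (array([0.57109968, 0.18061416]), np.float64(8.320881965365004), array([[-0.00023303, -0.00043361],
       [ 0.0003786 , -0.00036671],
       [ 0.00028822,  0.0004179 ],
       [-0.00043379,  0.00038242]]))
```

View pics/w6.png

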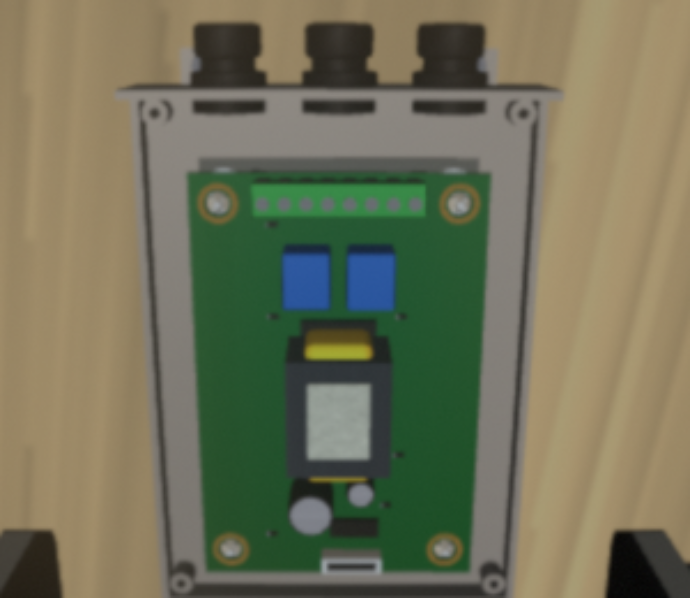

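All four tips show through their holes (picture px 369,178; 264,178; 270,329; 363,329), and the board centre is at (0.5713, 0.1793), heading 8.3°. Next I press with shut fingers.

```bash
cat >> h.py <<'E'
def press(i,z):
    u,v=[(.036,.04),(-.036,.04),(-.036,-.04),(.036,-.04)][i];a=np.radians(8.32)
    return rel([.5713+u*np.cos(a)-v*np.sin(a),.1793+u*np.sin(a)+v*np.cos(a),z])
E
python3 -c "
from h import *
print([press(i,.034) for i in range(4)])"
```

```text
[array([0.0022, 0.0375, 0.165 ]), array([ 0.0021, -0.0345,  0.1652]), array([-0.0779, -0.0344,  0.1653]), array([-0.0778,  0.0376,  0.1651])]
```

```bash
python3 -m inch '[[255,0.0022,0.0375,0.03,0,0,0],[255,0.0022,0.0375,0.06,0,0,0],[255,0.0022,0.0375,0.08,0,0,0],[255,0.0022,0.0375,0.09,0,0,0],[255,0.0022,0.0375,0.1,0,0,0],[255,0.0022,0.0375,0.12,0,0,0],[255,0.0022,0.0375,0.14,0,0,0],[255,0.0022,0.0375,0.155,0,0,0],[255,0.0022,0.0375,0.162,0,0,0],[255,0.0022,0.0375,0.165,0,0,0],[255,0.0022,0.0375,0.165,0,0,0]]'; python3 -m inch '[[255,0,0,0.002,0,0,0],[255,0,0,0.004,0,0,0],[255,0,0,0.005,0,0,0]]'|grep -E 'tcp|force|width'; python3 -m inch '[[255,0,0,0.0008,0,0,0],[255,0,0,0.0015,0,0,0]]'|grep -E 'tcp|contact'
```

```text
time: 12.7
tcp_pos: [0.6029, 0.2256, 0.0357]
orientation: [[-0.144, 0.99, 0.0], [0.99, 0.144, 0.0], [0.0, 0.0, -1.0]]
contact_force: [0.4, 0.3, -0.5]
width: 0.005
finger_force: 0.0
tcp_pos: [0.6029, 0.2258, 0.0308]
contact_force: [-0.8, -0.3, -0.7]
width: -0.001
finger_force: 0.0
tcp_pos: [0.6027, 0.2256, 0.0291]
contact_force: [-0.5, -0.5, 0.9]
```

```bash
for k in 1 ; do python3 -m inch '[[255,0,0,0.0006,0,0,0],[255,0,0,0.001,0,0,0]]'|grep -E 'tcp|contact'; done;  python3 -m inch '[[255,0,0,0.0006,0,0,0],[255,0,0,0.001,0,0,0]]'|grep -E 'tcp|contact'; python3 -m inch '[[255,0,0,0.0006,0,0,0],[255,0,0,0.001,0,0,0]]'|grep -E 'tcp|contact'
```

```text
tcp_pos: [0.6027, 0.2256, 0.028]
contact_force: [-0.1, -1.0, -0.4]
tcp_pos: [0.6026, 0.2256, 0.027]
contact_force: [1.2, -0.1, 0.6]
tcp_pos: [0.6028, 0.2256, 0.0262]
contact_force: [-0.7, -0.3, 3.4]
```

```bash
python3 -m inch '[[255,0,0,0.0005,0,0,0],[255,0,0,0.0005,0,0,0]]'|grep -E 'tcp|contact';  python3 -m inch '[[255,0,0,0.0005,0,0,0],[255,0,0,0.0005,0,0,0]]'|grep -E 'tcp|contact'; python3 -m inch '[[255,0,0,0.0005,0,0,0],[255,0,0,0.0005,0,0,0]]'|grep -E 'tcp|contact'
```

```text
tcp_pos: [0.6028, 0.2256, 0.0259]
contact_force: [-0.0, -0.4, 3.7]
tcp_pos: [0.6029, 0.2256, 0.0254]
contact_force: [-0.6, -0.6, 4.9]
tcp_pos: [0.603, 0.2256, 0.0251]
contact_force: [-1.4, 0.3, 6.6]
```

```bash
python3 -m inch '[[255,0,0,0.0005,0,0,0],[255,0,0,0.001,0,0,0]]'|grep -E 'tcp|contact';  python3 -m inch '[[255,0,0,0.0005,0,0,0],[255,0,0,0.001,0,0,0]]'|grep -E 'tcp|contact'; python3 -m inch '[[255,0,0,0.0005,0,0,0],[255,0,0,0.001,0,0,0]]'|grep -E 'tcp|contact'
```

```text
tcp_pos: [0.6033, 0.2257, 0.0247]
contact_force: [-1.6, 0.4, 11.9]
tcp_pos: [0.6031, 0.2256, 0.0234]
contact_force: [-1.5, -0.3, 4.3]
tcp_pos: [0.6026, 0.2256, 0.0212]
contact_force: [0.5, 0.7, 1.6]
```

```bash
python3 -m inch '[[255,0,0,0.0005,0,0,0],[255,0,0,0.0005,0,0,0]]'|grep -E 'tcp|contact';  python3 -m inch '[[255,0,0,0.0005,0,0,0],[255,0,0,0.0005,0,0,0]]'|grep -E 'tcp|contact'; python3 -m inch '[[255,0,0,0.0005,0,0,0],[255,0,0,0.0005,0,0,0]]'|grep -E 'tcp|contact'
```

```text
tcp_pos: [0.6027, 0.2257, 0.0211]
contact_force: [-0.8, 0.8, 2.9]
tcp_pos: [0.6027, 0.2256, 0.0209]
contact_force: [-1.4, 0.6, 5.6]
tcp_pos: [0.6028, 0.2256, 0.0208]
contact_force: [-2.7, 0.3, 8.2]
```

```bash
python3 -m inch '[[255,0,0,0.0005,0,0,0],[255,0,0,0.0005,0,0,0]]'|grep -E 'tcp|contact'; python3 -m inch '[[255,0,0,-0.004,0,0,0],[255,0,0,-0.012,0,0,0],[255,0,0,-0.012,0,0,0]]' |grep -E 'tcp|contact'; python3 -c "
from h import *
print([press(i,.032) for i in range(4)])"
```

```text
tcp_pos: [0.6028, 0.2256, 0.0206]
contact_force: [-2.2, -0.4, 10.9]
tcp_pos: [0.6033, 0.2257, 0.0323]
contact_force: [0.6, -0.3, 0.1]
[array([-0.0013, -0.0024,  0.0002]), array([-0.0014, -0.0744,  0.0001]), array([-0.0814, -0.0743,  0.0001]), array([-0.0813, -0.0023,  0.0002])]
```

```bash
python3 -m inch '[[255,0,0,-0.04,0,0,0],[255,-0.0014,-0.03,-0.05,0,0,0],[255,-0.0014,-0.0744,-0.05,0,0,0],[255,-0.0014,-0.0744,-0.04,0,0,0],[255,-0.0014,-0.0744,-0.02,0,0,0],[255,-0.0014,-0.0744,-0.005,0,0,0],[255,-0.0014,-0.0744,0,0,0,0],[255,-0.0014,-0.0744,0.003,0,0,0],[255,-0.0014,-0.0744,0.004,0,0,0]]'|grep -E 'tcp|contact'; python3 -m inch '[[255,0,0,0.0005,0,0,0],[255,0,0,0.001,0,0,0]]'|grep -E 'tcp|contact';  python3 -m inch '[[255,0,0,0.0005,0,0,0],[255,0,0,0.001,0,0,0]]'|grep -E 'tcp|contact'; python3 -m inch '[[255,0,0,0.0005,0,0,0],[255,0,0,0.001,0,0,0]]'|grep -E 'tcp|contact'
```

```text
tcp_pos: [0.5294, 0.2133, 0.0273]
contact_force: [-0.3, 0.8, 1.8]
tcp_pos: [0.5295, 0.2134, 0.027]
contact_force: [-0.1, -1.5, 3.7]
tcp_pos: [0.5294, 0.2135, 0.026]
contact_force: [-1.6, -0.9, 6.2]
tcp_pos: [0.5295, 0.2135, 0.0251]
contact_force: [-1.4, 0.5, 3.1]
```

```bash
python3 -m inch '[[255,0,0,0.0005,0,0,0],[255,0,0,0.001,0,0,0]]'|grep -E 'tcp|contact';  python3 -m inch '[[255,0,0,0.0005,0,0,0],[255,0,0,0.001,0,0,0]]'|grep -E 'tcp|contact'; python3 -m inch '[[255,0,0,0.0005,0,0,0],[255,0,0,0.001,0,0,0]]'|grep -E 'tcp|contact'
```

```text
tcp_pos: [0.5292, 0.2135, 0.0235]
contact_force: [0.0, -1.1, 1.1]
tcp_pos: [0.5295, 0.2137, 0.0223]
contact_force: [0.5, 0.1, -0.1]
tcp_pos: [0.5294, 0.2136, 0.0214]
contact_force: [-0.3, -0.1, 0.7]
```

```bash
python3 -m inch '[[255,0,0,0.0005,0,0,0],[255,0,0,0.0005,0,0,0]]'|grep -E 'tcp|contact';  python3 -m inch '[[255,0,0,0.0005,0,0,0],[255,0,0,0.0005,0,0,0]]'|grep -E 'tcp|contact'; python3 -m inch '[[255,0,0,0.0005,0,0,0],[255,0,0,0.0005,0,0,0]]'|grep -E 'tcp|contact'
```

```text
tcp_pos: [0.5292, 0.2135, 0.0209]
contact_force: [0.0, 0.1, 0.2]
tcp_pos: [0.5293, 0.2135, 0.0206]
contact_force: [-1.2, 0.0, 1.3]
tcp_pos: [0.5293, 0.2135, 0.0204]
contact_force: [-1.6, 0.6, 4.8]
```

```bash
python3 -m inch '[[255,0,0,0.0005,0,0,0],[255,0,0,0.001,0,0,0]]'|grep -E 'tcp|contact'; python3 -m inch '[[255,0,0,-0.004,0,0,0],[255,0,0,-0.012,0,0,0],[255,0,0,-0.012,0,0,0]]' |grep -E 'tcp|contact'; python3 -c "
from h import *
print([press(i,.032) for i in range(4)])"
```

```text
tcp_pos: [0.5294, 0.2135, 0.0201]
contact_force: [-1.9, -0.3, 14.3]
tcp_pos: [0.5299, 0.2137, 0.0319]
contact_force: [0.5, 0.3, -0.2]
[array([ 0.0001,  0.072 , -0.    ]), array([-0.    ,  0.    , -0.0001]), array([-0.08  ,  0.0001, -0.0002]), array([-0.0799,  0.0721, -0.    ])]
```

```bash
python3 -m inch '[[255,0,0,-0.03,0,0,0],[255,-0.04,0,-0.035,0,0,0],[255,-0.08,0,-0.03,0,0,0],[255,-0.08,0,-0.012,0,0,0],[255,-0.08,0,-0.002,0,0,0],[255,-0.08,0,0.002,0,0,0],[255,-0.08,0,0.003,0,0,0]]'|grep -E 'tcp|contact'; python3 -m inch '[[255,0,0,0.0005,0,0,0],[255,0,0,0.001,0,0,0]]'|grep -E 'tcp|contact';  python3 -m inch '[[255,0,0,0.0005,0,0,0],[255,0,0,0.001,0,0,0]]'|grep -E 'tcp|contact'; python3 -m inch '[[255,0,0,0.0005,0,0,0],[255,0,0,0.001,0,0,0]]'|grep -E 'tcp|contact'
```

```text
tcp_pos: [0.5401, 0.1357, 0.0273]
contact_force: [0.2, 0.6, -0.1]
tcp_pos: [0.5409, 0.1353, 0.0272]
contact_force: [0.8, -0.2, -0.1]
tcp_pos: [0.5409, 0.1346, 0.0263]
contact_force: [-0.1, 0.3, 0.6]
tcp_pos: [0.5409, 0.1344, 0.0251]
contact_force: [0.9, -0.2, 1.0]
```

```bash
python3 -m inch '[[255,0,0,0.0005,0,0,0],[255,0,0,0.001,0,0,0]]'|grep -E 'tcp|contact';  python3 -m inch '[[255,0,0,0.0005,0,0,0],[255,0,0,0.0008,0,0,0]]'|grep -E 'tcp|contact'; python3 -m inch '[[255,0,0,0.0005,0,0,0],[255,0,0,0.0008,0,0,0]]'|grep -E 'tcp|contact'
```

```text
tcp_pos: [0.5409, 0.1343, 0.0244]
contact_force: [-1.2, -0.3, 6.8]
tcp_pos: [0.541, 0.1343, 0.0238]
contact_force: [-1.0, 0.3, 8.8]
tcp_pos: [0.5411, 0.1343, 0.0234]
contact_force: [-2.0, -0.7, 11.3]
```

```bash
python3 -m inch '[[255,0,0,0.0005,0,0,0],[255,0,0,0.0008,0,0,0]]'|grep -E 'tcp|contact';  python3 -m inch '[[255,0,0,0.0005,0,0,0],[255,0,0,0.0005,0,0,0]]'|grep -E 'tcp|contact'
```

```text
tcp_pos: [0.5411, 0.1343, 0.0225]
contact_force: [-1.9, 0.4, 9.1]
tcp_pos: [0.5411, 0.1342, 0.022]
contact_force: [-0.9, -0.7, 9.5]
```

```bash
python3 -m inch '[[255,0,0,0.0005,0,0,0],[255,0,0,0.0005,0,0,0]]'|grep -E 'tcp|contact';  python3 -m inch '[[255,0,0,0.0005,0,0,0],[255,0,0,0.0005,0,0,0]]'|grep -E 'tcp|contact'; python3 -m inch '[[255,0,0,0.0005,0,0,0],[255,0,0,0.0005,0,0,0]]'|grep -E 'tcp|contact'
```

```text
tcp_pos: [0.541, 0.1342, 0.0211]
contact_force: [0.1, 0.4, 3.0]
tcp_pos: [0.5406, 0.1343, 0.0198]
contact_force: [0.5, 0.2, 0.1]
tcp_pos: [0.5405, 0.1343, 0.0192]
contact_force: [-0.6, -0.1, 0.8]
```

```bash
python3 -m inch '[[255,0,0,0.0005,0,0,0],[255,0,0,0.0005,0,0,0]]'|grep -E 'tcp|contact';  python3 -m inch '[[255,0,0,0.0005,0,0,0],[255,0,0,0.0005,0,0,0]]'|grep -E 'tcp|contact'; python3 -m inch '[[255,0,0,0.0005,0,0,0],[255,0,0,0.0005,0,0,0]]'|grep -E 'tcp|contact'
```

```text
tcp_pos: [0.5406, 0.1343, 0.019]
contact_force: [-0.3, -0.4, -0.0]
tcp_pos: [0.5407, 0.1343, 0.0186]
contact_force: [-0.2, 0.3, 0.4]
tcp_pos: [0.5408, 0.1343, 0.0185]
contact_force: [-0.7, -1.2, 3.5]
```

```bash
python3 -m inch '[[255,0,0,0.0005,0,0,0],[255,0,0,0.001,0,0,0]]'|grep -E 'tcp|contact'; python3 -m inch '[[255,0,0,-0.012,0,0,0],[255,0,0,-0.05,0,0,0],[255,0,0.035,-0.065,0,0,0],[255,0,0.072,-0.05,0,0,0],[255,0,0.072,-0.02,0,0,0],[255,0,0.072,-0.01,0,0,0],[255,0,0.072,-0.008,0,0,0],[255,0,0.072,-0.008,0,0,0]]' |grep -E 'tcp|contact';python3 -m inch '[[255,0,0,0.001,0,0,0],[255,0,0,0.001,0,0,0]]'|grep -E 'tcp|contact'; python3 -c "
from h import *
print([press(i,.02) for i in range(4)])"
```

```text
tcp_pos: [0.5408, 0.1344, 0.0183]
contact_force: [-2.5, -0.9, 16.2]
tcp_pos: [0.6108, 0.1443, 0.025]
contact_force: [0.6, -0.3, 0.4]
tcp_pos: [0.6121, 0.1447, 0.025]
contact_force: [-0.4, -0.1, 0.0]
[array([0.0801, 0.0006, 0.005 ]), array([ 0.0801, -0.0714,  0.0049]), array([ 0.0001, -0.0714,  0.0049]), array([0.0001, 0.0006, 0.005 ])]
```

```bash
python3 -m inch '[[255,0,0,0.001,0,0,0],[255,0,0,0.001,0,0,0]]'|grep -E 'tcp|contact';  python3 -m inch '[[255,0,0,0.001,0,0,0],[255,0,0,0.001,0,0,0]]'|grep -E 'tcp|contact'; python3 -m inch '[[255,0,0,0.0005,0,0,0],[255,0,0,0.001,0,0,0]]'|grep -E 'tcp|contact'
```

```text
tcp_pos: [0.6121, 0.1448, 0.0235]
contact_force: [0.6, 0.2, 0.1]
tcp_pos: [0.6119, 0.1447, 0.0221]
contact_force: [0.0, -1.2, -0.4]
tcp_pos: [0.612, 0.1447, 0.0211]
contact_force: [0.0, -0.9, 0.9]
```

```bash
python3 -m inch '[[255,0,0,0.0005,0,0,0],[255,0,0,0.0008,0,0,0]]'|grep -E 'tcp|contact';  python3 -m inch '[[255,0,0,0.0005,0,0,0],[255,0,0,0.0005,0,0,0]]'|grep -E 'tcp|contact'; python3 -m inch '[[255,0,0,0.0005,0,0,0],[255,0,0,0.0005,0,0,0]]'|grep -E 'tcp|contact'
```

```text
tcp_pos: [0.612, 0.1447, 0.0202]
contact_force: [0.1, -0.3, -0.1]
tcp_pos: [0.6119, 0.1447, 0.0197]
contact_force: [-0.2, -0.2, 1.2]
tcp_pos: [0.612, 0.1447, 0.0193]
contact_force: [-0.2, 0.7, 0.1]
```

```bash
python3 -m inch '[[255,0,0,0.0005,0,0,0],[255,0,0,0.0005,0,0,0]]'|grep -E 'tcp|contact';  python3 -m inch '[[255,0,0,0.0005,0,0,0],[255,0,0,0.0005,0,0,0]]'|grep -E 'tcp|contact'; python3 -m inch '[[255,0,0,0.0005,0,0,0],[255,0,0,0.0005,0,0,0]]'|grep -E 'time|tcp|contact'
```

```text
tcp_pos: [0.612, 0.1447, 0.0188]
contact_force: [-0.2, 0.8, 0.0]
tcp_pos: [0.612, 0.1447, 0.0185]
contact_force: [-0.9, 0.2, 2.6]
time: 25.8
tcp_pos: [0.6121, 0.1447, 0.0185]
contact_force: [-1.0, 0.5, 6.2]
```

Supports 2 and 3 went together. I seat this corner, then re-check corners 0 and 1.

```bash
python3 -m inch '[[255,0,0,0.0005,0,0,0],[255,0,0,0.001,0,0,0]]'|grep -E 'tcp|contact'; python3 -m inch '[[255,0,0,-0.012,0,0,0],[255,0.03,0,-0.04,0,0,0],[255,0.07,0,-0.04,0,0,0],[255,0.08,0,-0.02,0,0,0],[255,0.08,0,-0.006,0,0,0],[255,0.08,0,-0.005,0,0,0],[255,0.08,0,-0.004,0,0,0]]' |grep -E 'tcp|contact';python3 -m inch '[[255,0,0,0.001,0,0,0],[255,0,0,0.001,0,0,0]]'|grep -E 'tcp|contact';python3 -m inch '[[255,0,0,0.001,0,0,0],[255,0,0,0.001,0,0,0]]'|grep -E 'tcp|contact'
```

```text
tcp_pos: [0.6121, 0.1447, 0.0183]
contact_force: [-3.3, -0.3, 15.7]
tcp_pos: [0.6003, 0.2209, 0.02]
contact_force: [0.4, -0.4, -0.4]
tcp_pos: [0.6011, 0.2223, 0.0201]
contact_force: [0.4, 0.7, -0.1]
tcp_pos: [0.6007, 0.2236, 0.019]
contact_force: [0.1, -0.8, -0.1]
```

```bash
python3 -m inch '[[255,0,0,0.0005,0,0,0],[255,0,0,0.0005,0,0,0]]'|grep -E 'tcp|contact';  python3 -m inch '[[255,0,0,0.0005,0,0,0],[255,0,0,0.0005,0,0,0]]'|grep -E 'tcp|contact'; python3 -m inch '[[255,0,0,0.0005,0,0,0],[255,0,0,0.0005,0,0,0]]'|grep -E 'tcp|contact'
```

```text
tcp_pos: [0.6007, 0.2238, 0.0186]
contact_force: [-0.4, 0.0, 1.3]
tcp_pos: [0.6007, 0.2239, 0.0185]
contact_force: [-1.2, -0.7, 5.5]
tcp_pos: [0.6007, 0.2239, 0.0185]
contact_force: [-1.6, -0.3, 8.0]
```

```bash
python3 -m inch '[[255,0,0,0.0005,0,0,0],[255,0,0,0.001,0,0,0]]'|grep -E 'tcp|contact'; python3 -m inch '[[255,0,0,-0.012,0,0,0],[255,0,0,-0.05,0,0,0],[255,0,-0.035,-0.06,0,0,0],[255,0,-0.072,-0.05,0,0,0],[255,0,-0.072,-0.02,0,0,0],[255,0,-0.072,-0.006,0,0,0],[255,0,-0.072,-0.004,0,0,0],[255,0,-0.072,-0.003,0,0,0]]' |grep -E 'tcp|contact';python3 -m inch '[[255,0,0,0.0005,0,0,0],[255,0,0,0.0005,0,0,0]]'|grep -E 'tcp|contact';python3 -m inch '[[255,0,0,0.0005,0,0,0],[255,0,0,0.0005,0,0,0]]'|grep -E 'tcp|contact'
```

```text
tcp_pos: [0.6008, 0.2239, 0.0183]
contact_force: [-2.9, -0.7, 16.6]
tcp_pos: [0.5305, 0.2136, 0.0192]
contact_force: [0.4, -0.8, 0.1]
tcp_pos: [0.5303, 0.2136, 0.0194]
contact_force: [0.1, -0.1, 0.5]
tcp_pos: [0.5296, 0.2137, 0.0187]
contact_force: [-0.3, -0.2, 0.2]
```

```bash
python3 -m inch '[[255,0,0,0.0005,0,0,0],[255,0,0,0.0005,0,0,0]]'|grep -E 'tcp|contact';  python3 -m inch '[[255,0,0,0.0005,0,0,0],[255,0,0,0.0005,0,0,0]]'|grep -E 'tcp|contact'; python3 -m inch '[[255,0,0,0.0005,0,0,0],[255,0,0,0.001,0,0,0]]'|grep -E 'tcp|contact'
```

```text
tcp_pos: [0.5295, 0.2137, 0.0185]
contact_force: [-0.5, -0.3, 4.3]
tcp_pos: [0.5295, 0.2136, 0.0184]
contact_force: [-2.0, -0.2, 9.2]
tcp_pos: [0.5295, 0.2137, 0.0182]
contact_force: [-2.9, -0.9, 20.9]
```

All four corners stand solid at 18.5 mm. I retreat for a last look.

```bash
python3 -m inch '[[255,0,0,-0.01,0,0,0],[255,0,0,-0.04,0,0,0],[255,0,0.01,-0.08,0,0,0],[255,0,0.035,-0.12,0,0,0],[255,0,0.035,-0.16,0,0,0],[255,0,0.035,-0.18,0,0,0],[255,0,0.035,-0.18,0,0,0]]'|grep -E 'time|tcp|contact'
python3 - <<'E'
from h import *
s=sense();c=camera("wrist");save("w7",cv2.resize(c["img"][90:350,170:470],(690,598)))
E
```

```text
time: 30.4
tcp_pos: [0.5662, 0.219, 0.1999]
contact_force: [0.9, 0.3, -0.3]
```

View pics/w7.png

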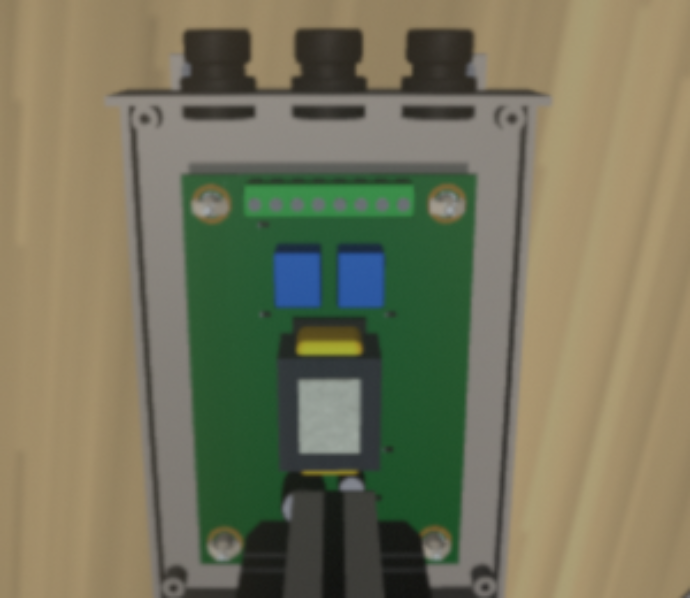

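The barbs have spread over the board at all four holes, at (210,203), (447,203), (224,543) and (435,543) in this picture. The board is level and home.

```bash
python3 -c "
from workcell import hand_in
print(hand_in())"
```

```text
the job is handed in; nothing more can be done
None
```

The green board is fitted in the housing with its terminal block at the gland end; all four supports clicked through, the highest press reading was 21 N against the 30 N limit, and the job was handed in at about 30 s.

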